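# Key the stirring rotor onto a ball mixer's drive shaft

## Task

Put the ball mixer back together: lower the loose steel key upright into the slot of the drive shaft so that it stands on the bottom, then slide the white rotor down over the shaft with its keyway over the key, and press it gently down, pushing the stiff rubber sleeve ahead of it until you feel the rotor come firmly onto the hard stop ring on the shaft (10 to 15 N of push is right). Do not push harder or drop the rotor onto the shaft, leave the mug and the dauber bottle alone, and leave the rotor standing free.

Things in the scene. Friction and masses are not known exactly. Their poses are not given: they have to be found in the camera images.
- drive: Base of the ball mixer: round grey housing, 170 mm across and 50 mm high, fixed to the table (its place differs each time). Origin: centre of its underside. The steel drive shaft stands up from its middle; the shaft can be turned about the vertical with a moderate drag (about 0.12 N m) and keeps its angle.
- shaft_top (a point): Centre of the top face of the upright steel shaft, 119 mm above the table; 24 mm diameter, 2.5 mm chamfer at the top edge. z up, x from the axis to the slot's open side. The slot is an upright keyway in the shaft's side, open above and outward, 11.5 mm wide (y), back wall 5.7 mm from the axis. It passes inside the rubber sleeve and ends in a pocket in the steel shoulder below (see slot_foot).
- slot_foot (a point): Middle of the key pocket's floor, 11.5 mm from the shaft's axis along x, 66 mm below its top; axes as shaft_top. The pocket is 15 mm deep, 11.5 mm wide (y), 5.7 to 17.3 mm from the axis, its outer edges chamfered 2 mm. The key belongs upright here; let go upright in the slot with its foot inside the sleeve or lower, it falls to the floor. Seated, its top is 6 mm below the shaft's top.
- sleeve_top (a point): Centre of the top of the black rubber sleeve round the shaft: eight-sided ring, 50 mm across, 37 mm inside, 25 mm high; the key passes inside it. Its top starts 11 to 21 mm below the shaft's top. About 5 N pushes it stiffly down and it stays; the rotor's weight does not move it. The rotor is home on a hard steel stop ring inside, 24 to 42 mm below the shaft's top: that differs, feel for it.
- key_mid (a point): Centre of the loose steel key: a square bar 10 x 10 mm, 60 mm long, standing upright (z along it), ends rounded (5 mm radius, round across y and straight along x). It goes into the slot with its x along the slot's, either way round. It starts upright in the wooden block, its lower 24 mm in the hole with about 0.6 mm play each side. 46 g.
- block: Fixed wooden stand for small parts, 80 x 80 mm and 34 mm high, with the key standing in its middle hole (24 mm deep). Origin: centre of the underside. It is to one side of the mixer and the rotor to the other.
- rotor_mid (a point): Hub centre of the loose white rotor (0.2 to 0.34 kg), half-way up its 56 mm. Eight-sided upright hub, 50 mm across flats (facing x, y, diagonals), 25.6 mm through bore; keyway on its x side, 11.6 mm wide, out to 18 mm from the axis; lower edges chamfered 2 mm. z up. Three arms reach 82 mm out at 60, 180, 300 degrees from x, 4 to 18 mm above the underside. Home: underside on the stop ring.
- mug: White mug, 90 mm tall, a bystander to be left alone. Origin: centre of its underside.
- dauber: Grey bottle with black cap, 38 mm across and 110 mm tall, a bystander to be left alone. Origin: centre of its underside.
Not all that is in view belongs to the job. Leave any green look-alike of the part that bears rotor_mid alone.

How it is judged (in metres and radians):
On the way, in this order (a step that is already met when the one before it is completed fails the run):
1. the key stands at the bottom of the slot, let go (x of key_mid in the frame of slot_foot between -0.003 and 0.003 m and y of key_mid in the frame of slot_foot between -0.003 and 0.003 m and z of key_mid in the frame of slot_foot between 0.027 and 0.0315 m and angle between key_mid's own z axis and vertical below 0.12 rad and contact force between the fingers and key below 0.1 N), for 0.2 s.
2. the rotor is on the shaft with the key in its keyway (horizontal distance between rotor_mid and shaft_top below 0.003 m and angle between rotor_mid's own z axis and vertical below 0.07 rad and angle between the x axis of rotor_mid and the x axis of shaft_top, either way round below 0.13 rad and x of slot_foot in the frame of rotor_mid above 0.006 m and z of rotor_mid in the frame of shaft_top below 0.02 m and x of key_mid in the frame of slot_foot between -0.003 and 0.003 m and y of key_mid in the frame of slot_foot between -0.003 and 0.003 m and z of key_mid in the frame of slot_foot between 0.027 and 0.0315 m and angle between key_mid's own z axis and vertical below 0.12 rad), for 0.1 s.
3. the rotor has been pressed onto the hard stop ring (more than 2 N on the ring) (horizontal distance between rotor_mid and shaft_top below 0.003 m and angle between rotor_mid's own z axis and vertical below 0.07 rad and angle between the x axis of rotor_mid and the x axis of shaft_top, either way round below 0.13 rad and x of slot_foot in the frame of rotor_mid above 0.006 m and contact force between rotor and stop_ring above 2 N and z of rotor_mid in the frame of shaft_top below 0.0055 m), for 0.04 s.
At the end, for the whole second after the job is handed in: The key stands on the floor of the slot's pocket (3 mm sideways, 1.5 mm in height); the rotor, pressed onto the stop ring, is let go at rest on the shaft's axis within 3 mm, keyway over the key within 0.13 rad, underside within 1.5 mm of the sleeve and 22.5 mm or more below the shaft's top (x of key_mid in the frame of slot_foot between -0.003 and 0.003 m and y of key_mid in the frame of slot_foot between -0.003 and 0.003 m and z of key_mid in the frame of slot_foot between 0.027 and 0.0315 m and angle between key_mid's own z axis and vertical below 0.12 rad and horizontal distance between rotor_mid and shaft_top below 0.003 m and angle between rotor_mid's own z axis and vertical below 0.07 rad and angle between the x axis of rotor_mid and the x axis of shaft_top, either way round below 0.13 rad and x of slot_foot in the frame of rotor_mid above 0.006 m and z of rotor_mid in the frame of shaft_top below 0.0055 m and z of rotor_mid in the frame of sleeve_top between 0.0265 and 0.0295 m and contact force between the fingers and rotor below 0.1 N and linear speed of rotor below 0.01 m/s); the robot touches nothing.
It fails at once if the rotor is pressed too hard on the stop ring (more than 20 N) (contact force between rotor and stop_ring above 20 N).
It fails at once if the rotor is forced or dropped on the drive (more than 30 N) (contact force between rotor and drive above 30 N).
It fails at once if the rotor is forced on the key (more than 30 N) (contact force between rotor and key above 30 N).
It fails at once if the arm presses hard on the mixer (more than 30 N) (contact force between the arm and drive above 30 N).
It fails at once if the mug or the dauber bottle is disturbed (distance of any of mug, dauber from where it was at the start of the episode above 0.03 m).
It also fails if it takes over 70 s, if anything falls off the work surface, if the arm or the gripper's body presses on something with over 40 N, if the wrist force passes 120 N, or if a joint passes its speed limit or range.

## Robot

A 6-joint arm with a two-finger parallel gripper is mounted at the origin on the work surface. World frame = base frame: x ahead of the robot, y to its left, z up, the work surface at z = 0. Lengths are in mm, angles in rad, forces in N, time in s.
With the tool pointing down it reaches from about 350 to 875 mm from the base axis. Payload 4.2 kg.
Tool frame: the origin (TCP) lies midway between the tips of the shut fingers; the grasp point (between the pads) lies 19 mm behind it; z points along the fingers, y is the line along which they close (so a half turn about z gives the same grasp; the last joint's range is limited). The gripper opens to 85 mm and grips with 20 to 120 N. Pads are 22 mm wide; open, the fingers measure 114 mm over their backs; the gripper's body (76 mm by 85 mm) begins 54 mm behind the grasp point. The pads swing forward as they close: fully open they stand 13 mm farther back than shut.
Start: joints at [-1.061, 0.385, 0.008, 0, -1.194, -0.259], TCP at [155.129, -605.421, 231.312] pointing down, gripper open.
Joint ranges: [-3.14, 3.14], [-1.21, 2.06], [-1.07, 1.41], [-3.16, 2.05], [-2.99, -0.16], [-3.1, 3.1]. Speed limits (rad/s): [2.79, 2.79, 3.14, 3.14, 3.14, 3.14].

## Interface

Orientations are given as a unit quaternion [x, y, z, w].
In Python, from bench import read_state, get_image, job_done gives the robot as it stands.
- The arm moves only by the shell command python3 -m jog 'ROWS'. ROWS is JSON, a list of rows, each a list of 3 entries, a list of its own where there are three numbers: the shift along the world's x, y, z scaled (see below), then the turn, a rotation vector about the world's x, y, z scaled (see below), then the gripper's target within -1 to 1 (shut at 1, half-way at 0, fully open at -1). In form: [[[x, y, z], [wx, wy, wz], claw], ...]. A call has 1 to 20 rows; each row is the pose to reach, as a shift and turn from the pose commanded when the call began; what a row does not reach only later rows make up. The controller multiplies each number of a shift by 10 cm and each number of a turn by 120 degrees. A row lasts 1/10 s, in which the tool goes at most 50 mm and 8.59 degrees, less where a joint would pass 70% of its speed; a pose out of reach is approached as far as the arm can. A call with a number of a shift or a turn outside -1 to 1 is refused whole. A call with a gripper value outside its range is refused whole. The fingers move at their own pace and stop on an object; the grip force is fixed at half the most. Time passes only in rows, so rows that repeat a pose let the fingers close. It gives the time, the measured TCP pose, the force, the opening and the grip force at its end, in the units of the state.
- read_state(): the state, without advancing time (a new reading comes with each control period).
- get_image(name): name is "side" or "top"; returns a dict with "frame" (400x640x3 uint8, red, green, blue), "range_z" (400x640 float32, mm along the optical axis (not along the pixel's ray), 0 where there is no reading), "fx", "fy", "cx", "cy" (pixels), "distortion" ([k1, k2, p1, p2, k3] as OpenCV has them; the pictures are not rectified), "R" (3x3) and "t" (3): a world point X has camera coordinates R X + t. Camera axes: x right, y down, z forward; pixel columns grow to the right and rows downward; lengths in mm; the calibration is good to about 2 mm. A picture is of the moment at which its call begins.
- job_done(): hands the job in; it is judged then, once.
The state is a dict: "clock": time; "joints": joint angles; "joint_vel": joint speeds; "joint_efforts": joint torques, N m; "position": TCP position; "ee_rot": TCP orientation; "contact_force": force on the tool from outside, world axes, zero at the start; "wrist_torque": the same for the moment, N m; "gripper_width": finger opening in mm; "grasp_force": force on a finger pad.
Only numpy, scipy, OpenCV 4.12 (cv2) and the standard library are available. Lean on these libraries where they do the work, as an engineer would, in place of code of your own. Each camera call takes 0.05 s, during which the arm holds its last target. There are 200 camera calls.

## Working session

There is one attempt and no reset: what is moved stays moved. The work goes in short steps, Python scripts to look and compute and a shell command to move; the robot and the scene stay as the last step left them, time stands still between calls to the robot, and variables do not carry over. Pictures are saved under pics/ and viewed, at most 10 in all, crops included, and the job is handed in when it is done.

```bash
mkdir -p pics; ls
cat > h.py <<'E'
import numpy as np, cv2
from bench import read_state, get_image
def grab(n):
    im=get_image(n); np.savez(f'/tmp/{n}.npz',**{k:np.array(v) for k,v in im.items()}); return im
def cloud(im):
    K=np.array([[im['fx'],0,im['cx']],[0,im['fy'],im['cy']],[0,0,1]],float)
    h,w=im['range_z'].shape
    u,v=np.meshgrid(np.arange(w),np.arange(h))
    p=cv2.undistortPoints(np.stack([u,v],-1).reshape(-1,1,2).astype(float),K,np.array(im['distortion'],float)).reshape(h,w,2)
    z=im['range_z'].astype(float)
    C=np.dstack([p[...,0]*z,p[...,1]*z,z])
    W=(C-np.array(im['t']))@np.array(im['R'])
    W[z<=0]=np.nan
    return W
E
python3 - <<'E'
from h import *
for n in('side','top'):
    im=grab(n); cv2.imwrite(f'pics/{n}0.png',im['frame'][...,::-1])
    print(n,im['fx'],im['R'],im['t'],(-np.array(im['R']).T@im['t']))
print(read_state())
E
```

```text
pics
side 399.4894181779666 [[-0.83536453 -0.54929622 -0.0209706 ]
 [-0.24996167  0.41356317 -0.8754911 ]
 [ 0.48957662 -0.72611237 -0.482779  ]] [514.40380435 260.41746064 638.92196412] [182.00782099 638.79013515 547.23863196]
top 432.5744502109698 [[-0.01605358 -0.99957992 -0.02413025]
 [-0.99730991  0.01773405 -0.07112283]
 [ 0.07152088  0.02292356 -0.99717565]] [  10.47912597  597.93485599 1190.78104595] [ 511.32887887  -27.42602425 1230.1975428 ]
{'clock': 0.1, 'joints': array([-1.06139748e+00,  3.85482606e-01,  6.74571917e-03, -4.09057536e-04,
       -1.19400651e+00, -2.58612342e-01]), 'joint_vel': array([ 0.00050744, -0.00173576,  0.00209072,  0.00347609, -0.00015321,
        0.00097251]), 'joint_efforts': array([-2.02752693e-03, -3.93315983e+01,  1.88928491e+01,  4.19804066e+00,
       -2.61341105e-03,  2.41350257e-06]), 'position': array([ 154.98824317, -604.93352223,  230.32648392]), 'ee_rot': array([-1.24990002e-01,  9.92157505e-01,  9.73853094e-04, -1.88459101e-04]), 'contact_force': array([-0.16336412,  0.51039636, -0.71627512]), 'wrist_torque': array([-0.02609257, -0.00416874,  0.02877614]), 'grasp_force': 0.0, 'gripper_width': 85.41205165131818}
```

View pics/side0.png

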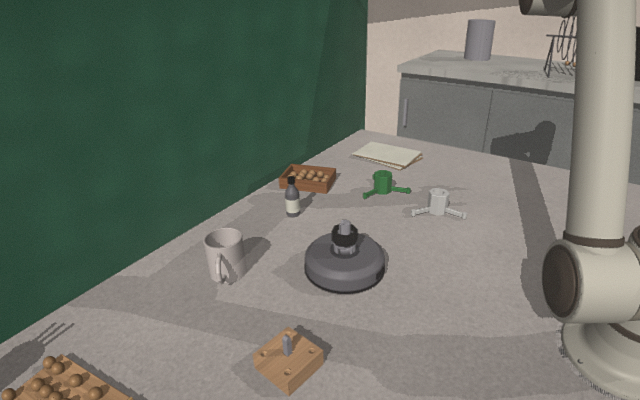

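View pics/top0.png

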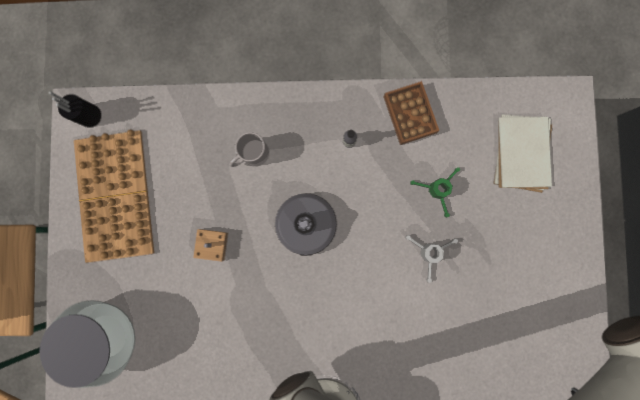

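Top view: block with key at (210,245), mixer at (305,223). There are two rotor candidates, white at (433,254) and green at (440,187). The white one fits; the green one is the look-alike to leave alone. I'll enlarge to confirm and measure.

Run:
```python
from h import *
ims={n:dict(np.load(f'/tmp/{n}.npz')) for n in('side','top')}
def crop(n,u,v,r=25,s=266):
    return cv2.resize(ims[n]['frame'][v-r:v+r,u-r:u+r,::-1],(s,s),interpolation=cv2.INTER_CUBIC)
a=np.hstack([crop('top',210,245),crop('top',305,223),crop('top',433,254,33)])
b=np.hstack([crop('side',288,350,35),crop('side',345,240,35),crop('side',438,203,35)])
cv2.imwrite('pics/crop1.png',np.vstack([a,b]))
W=cloud(ims['top']);S=cloud(ims['side'])
def st(P,c,r,zl,zh):
    m=(np.hypot(P[...,0]-c[0],P[...,1]-c[1])<r)&(P[...,2]>zl)&(P[...,2]<zh)
    q=P[m]; return len(q),q.mean(0).round(1),((q.min(0)+q.max(0))/2).round(1),np.ptp(q,axis=0).round(1)
for nm,(u,v) in dict(block=(215,252),drive=(290,223),rotor=(433,254),mug=(250,150),dauber=(350,138)).items():
    print(nm,W[v-1:v+2,u-1:u+2].reshape(-1,3).mean(0).round(1))
d=W[223,305]; 
for P,n in((W,'top'),(S,'side')):
    print(n,'housing',st(P,d,110,35,56),'shaft',st(P,d,30,112,125),'sleeve',st(P,d,45,85,112))
    r=W[254,433]; print(' rotor hub',st(P,r,45,46,65),' arms',st(P,r,110,10,24))
    b=W[252,215]; print(' block',st(P,b,70,28,40),'key',st(P,b,60,50,80))
```

```text
block [456.4 296.2  33. ]
drive [533.1  85.   50.6]
rotor [ 440.1 -312.3    1. ]
mug [nan nan nan]
dauber [756.9 -81.8  86.8]
top housing (2609, array([530.6,  44. ,  48.6]), array([531.7,  44.7,  45.6]), array([168.4, 165.7,  20.7])) shaft (59, array([529.9,  44.6, 118.8]), array([531.3,  45.1, 118.8]), array([20.6, 21.1,  8.6])) sleeve (216, array([530.4,  44.8,  97.7]), array([530.4,  45. ,  96.1]), array([49.7, 50.2, 22.1]))
 rotor hub (233, array([ 444.9, -301. ,   55.1]), array([ 445.9, -301.9,   55. ]), array([48.4, 51. , 17.8]))  arms (213, array([ 443.6, -299.5,   16.8]), array([ 429.5, -305.3,   17. ]), array([130.8, 141.8,  14. ]))
 block (768, array([475.3, 310.5,  34.2]), array([474.6, 312.4,  34.2]), array([86.4, 91.2, 11.5])) key (20, array([475.8, 309.9,  65.5]), array([475.7, 311.3,  61.9]), array([ 8.4, 11.2, 21.6]))
side housing (2643, array([517. ,  69.2,  47.9]), array([530.5,  49.6,  45.5]), array([168.1, 160.5,  20.9])) shaft (79, array([529.7,  47.9, 117.4]), array([531.6,  45.8, 116.6]), array([24.5, 22.7,  8.9])) sleeve (391, array([526.5,  53.2,  97.2]), array([531.1,  46.2,  98.4]), array([52. , 53.4, 26.9]))
 rotor hub (199, array([ 443.9, -297.4,   53.7]), array([ 445.3, -302.1,   52.3]), array([50.4, 53.3, 12.4]))  arms (239, array([ 434.4, -279.5,   16.1]), array([ 453.5, -291.7,   16.9]), array([179. , 113.5,  13.9]))
 block (1942, array([472.1, 316.2,  34. ]), array([475.6, 312.2,  33.8]), array([87.2, 92.4, 11.5])) key (105, array([474.9, 314.1,  62.3]), array([476.4, 313.1,  61.6]), array([11.5, 11.5, 22.9]))
```

View pics/crop1.png

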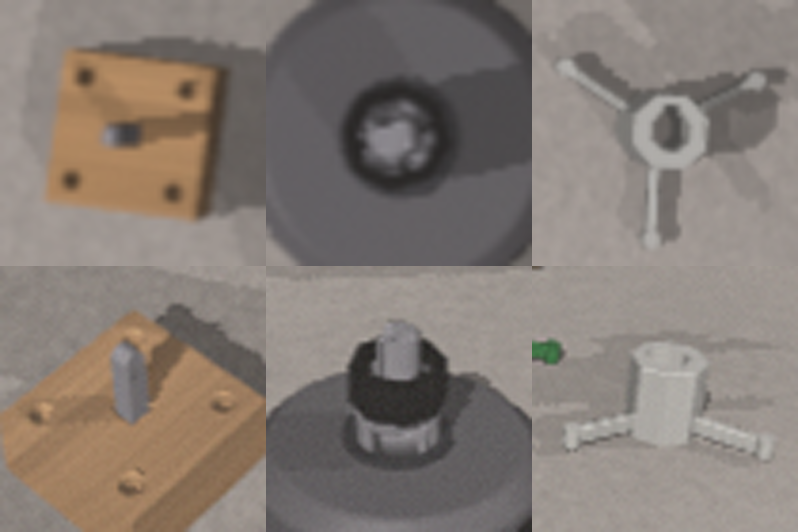

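The crop shows the white hub (670,130) with its keyway opening up the image (+x), opposite the downward arm. The key stands in the block. The shaft's slot seems to be on the right or upper right, but it needs a finer look. I'll average frames and enlarge.

Run:
```python
from h import *
N=8
A={}
for n in('top','side'):
    L=[get_image(n) for _ in range(N)]
    im=dict(L[0]); im['frame']=np.mean([l['frame'] for l in L],0).astype(np.float32)
    R=np.stack([l['range_z'] for l in L]).astype(float); R[R<=0]=np.nan
    im['range_z']=np.nan_to_num(np.nanmedian(R,0)); A[n]=im
    np.savez(f'/tmp/{n}_avg.npz',**{k:np.array(v) for k,v in im.items()})
def crop(n,u,v,r):
    f=A[n]['frame'][v-r:v+r,u-r:u+r,::-1]
    f=(f-f.min())/(f.max()-f.min())*255
    return cv2.resize(f.astype(np.uint8),(400,300*1),interpolation=cv2.INTER_CUBIC) if 0 else cv2.resize(f.astype(np.uint8),(300,300),interpolation=cv2.INTER_CUBIC)
cv2.imwrite('pics/crop2.png',np.vstack([np.hstack([crop('top',305,223,12),crop('top',210,245,10)]),np.hstack([crop('side',345,232,18),crop('side',288,344,16)])]))
T=cloud(A['top']);S=cloud(A['side'])
c=np.array([530.8,45.2])
np.set_printoptions(linewidth=200)
print(np.nan_to_num(T[216:232,296:316,2]).round().astype(int))
for P in(T,S):
    d=P[...,:2]-c; r=np.hypot(d[...,0],d[...,1]); m=(r>20)&(r<24)&(P[...,2]>90)
    print('sleeve z',np.percentile(P[m][:,2],[20,50,80,95]))
    m=(r<9)&(P[...,2]>116); print('shaft z',np.median(P[m][:,2]))
m=(np.hypot(T[...,0]-475,T[...,1]-312)<75)&(T[...,2]>30)&(T[...,2]<38)
print('block',cv2.minAreaRect(T[m][:,:2].astype(np.float32)))
m=(np.hypot(S[...,0]-475,S[...,1]-312)<75)&(S[...,2]>32)&(S[...,2]<36)
print('blockS',cv2.minAreaRect(S[m][:,:2].astype(np.float32)))
# rotor arms yaw
rc=np.array([445.5,-302])
for P in(T,S):
    d=P[...,:2]-rc; r=np.hypot(d[...,0],d[...,1]); m=(r>35)&(r<84)&(P[...,2]>9)&(P[...,2]<25)
    a=np.arctan2(d[m][:,1],d[m][:,0]); a3=np.angle(np.exp(1j*3*a))
    print('rotor arms',len(a),np.degrees(np.angle(np.mean(np.exp(3j*a)))/3), np.histogram(np.degrees(a),bins=12,range=(-180,180))[0])
    hub=(r<30)&(P[...,2]>50)&(P[...,2]<62); print(cv2.minEnclosingCircle(P[hub][:,:2].astype(np.float32)))
```

```text
[[ 54 101 101 100 100 101 100  90  77  67 100 100 103 100 100  54  52  50  49  48]
 [101 100 101  99  85  69  66  65  55  91  92 101 102 100 101 102  55  53  49  51]
 [100  99 100  69  83  53  55  54  53  93  91  93  69 101  99 102  84  53  52  51]
 [100 100  86  92  92  53  52  52  52 117  93  93  91  68 102 100  99  53  54  50]
 [101  98  93  92 103  62  53  53  53 119 118  91  92  91 101 100 101  52  52  52]
 [101  81  90 117 117  74 118 118 119 119 119 117  92  97  94 101 100  53  53  52]
 [ 93  91  91 118 120 120 118 120 119 119 119 117  96  97  95 101 101  93  55  52]
 [ 98  94  92 119 120 120 119 120 120 120 119 118  94  90  92 100 101 102  53  55]
 [101  92  95 119 119 120 120 119 121 120 118 118  94  93  92 101 101 102  54  55]
 [101  96  96 117 119 120 119 119 118 120 119 117  91  91  89 101 102 100  55  52]
 [101  89  92  93 119 120 119 120 119 119 120  94  91  90  99 101  99  83  52  54]
 [102  99  91  91  93 116 118 119 118 117  91  92  92  92 100 101 101  52  53  53]
 [ 99 100  69  92  92  92  91  93  96  96  90  92  93 100 100 101  53  54  53  50]
 [100 101 101 101  69
[... 187 characters left out ...]
101 101 101 101  92  54  53  50  50  51]]
sleeve z [ 99.75869088 100.60292276 101.44683914 102.28663199]
shaft z 119.43859958212411
sleeve z [ 94.31945764 100.72144048 101.15278144 101.52666151]
shaft z 119.49732348880265
block ((476.33685302734375, 312.272216796875), (81.43427276611328, 80.16873168945312), 82.0565185546875)
blockS ((476.82757568359375, 312.5546569824219), (80.82942199707031, 81.0146255493164), 81.90177917480469)
rotor arms 168 54.6256792521654 [ 1  0  0 57  0  0  0 52  0  0  0 58]
((445.12615966796875, -302.0424499511719), 26.688364028930664)
rotor arms 142 54.743930369853885 [ 1  0  0  0  0  0  0 67  1  0  0 73]
((445.1983642578125, -300.9500732421875), 25.518352508544922)
```

View pics/crop2.png

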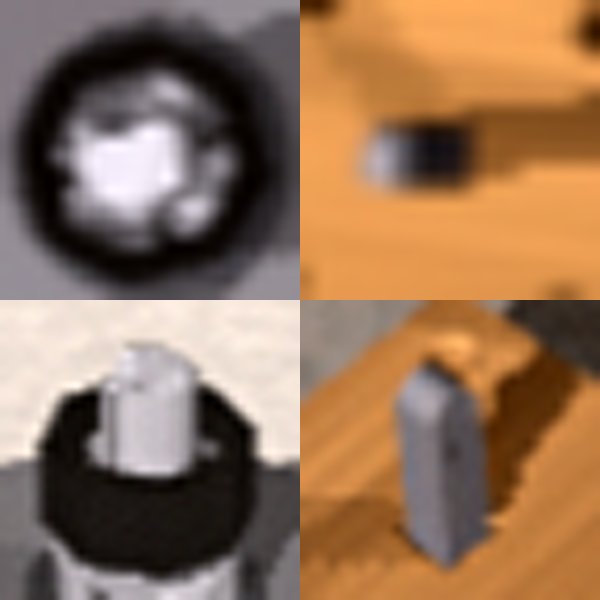

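The enlarged view shows the shaft at (150,150). Its slot, the dark notch, points up the image and slightly left of centre. The depth map agrees: pixels (301-304, 218-220) read the floor at z≈53, and a ring around the shaft reads ≈92, which suggests the stop is about 27 mm below the top. Next I'll fit the slot, key and rotor yaws.

Run:
```python
from h import *
np.set_printoptions(linewidth=200)
A={n:dict(np.load(f'/tmp/{n}_avg.npz')) for n in('top','side')}
T=cloud(A['top']);S=cloud(A['side'])
cam=-A['top']['R'].T@A['top']['t']
P=T[212:236,292:320].reshape(-1,3); P=P[~np.isnan(P[:,0])]
ray=lambda h:P[:,:2]+((h-P[:,2])/(cam[2]-P[:,2]))[:,None]*(cam[:2]-P[:,:2])
hs=[53,60,68,75,85,92,100,110,119]; Q={h:ray(h) for h in hs}
def pred(cx,cy,y):
    c,s=np.cos(y),np.sin(y); low=np.ones(len(P),bool)
    for h in hs:
        d=Q[h]-[cx,cy]; x=d@[c,s]; yy=d@[-s,c]; r=np.hypot(x,yy)
        inslot=(x>5.7)&(abs(yy)<5.75)
        ok=(inslot&(x<17.3)) if h<93 else (((r>12)|inslot)&((r<18.5)|(h>101)))
        low&=ok
    d=Q[119]-[cx,cy]; x=d@[c,s]; yy=d@[-s,c]
    hi=(np.hypot(x,yy)<11.5)&~((x>5.7)&(abs(yy)<5.75))
    return low,hi
lo=P[:,2]<60; lo&=np.hypot(*(P[:,:2]-[530.8,45.2]).T)<19; hiO=P[:,2]>114
res=[]
for cx in np.arange(528,534,.5):
  for cy in np.arange(42.5,48.5,.5):
    for y in np.radians(np.arange(-180,180,3)):
      l,h=pred(cx,cy,y); res.append(((l!=lo).sum()+(h!=hiO).sum(),cx,cy,np.degrees(y)))
res=np.array(res); res=res[res[:,0].argsort()]; b=res[res[:,0]<=res[0,0]+1]
print('slot fit best',res[0],'n',len(b),b.mean(0),b.std(0), 'lo',lo.sum())
# key
for nm,C in(('T',T),('S',S)):
    m=(np.hypot(C[...,0]-476.5,C[...,1]-312.4)<16)&(C[...,2]>45)
    k=C[m]; a=np.radians(-8); d=k[:,:2]-[476.5,312.4]
    u=d@[np.cos(a),np.sin(a)]; v=d@[-np.sin(a),np.cos(a)]
    t=k[:,2]>61; o=np.argsort(k[t][:,2])
    print(nm,'u range',np.percentile(u,[2,98]).round(1),'v',np.percentile(v,[2,98]).round(1))
    print(np.c_[u[t],v[t],k[t][:,2]][o].round(1)[::2].tolist())
```

```text
slot fit best [  4.  531.5  44.5  18. ] n 4 [  4.75  531.625  45.     15.75 ] [0.4330127  0.21650635 0.35355339 1.29903811] lo 12
T u range [-4.9  3.9] v [-5.4  2.8]
[[1.1, -5.1, 63.4], [-5.0, 1.4, 66.3], [3.4, -0.5, 67.6], [1.1, -3.8, 68.2], [-1.5, -4.5, 69.3], [0.6, 1.1, 69.9], [-2.1, 0.7, 70.3], [3.3, 1.1, 71.2]]
S u range [-5.   4.5] v [-4.9  5.1]
[[-4.7, -5.1, 61.5], [-4.6, 3.4, 61.9], [5.3, 4.6, 62.5], [-4.8, 1.4, 62.6], [-4.5, -5.5, 63.3], [-4.6, 3.3, 64.1], [-4.6, 1.1, 64.5], [-3.9, 4.7, 64.8], [4.6, 4.9, 65.4], [-1.9, 4.8, 65.6], [-5.1, -2.9, 65.9], [-4.0, -1.8, 66.0], [2.6, 4.6, 66.6], [-1.6, 4.4, 67.3], [0.6, 4.3, 67.9], [-3.8, 4.2, 68.7], [4.0, 3.1, 68.9], [-4.3, -4.0, 68.9], [-2.5, 2.9, 68.9], [-2.0, -4.2, 69.3], [-3.8, -0.2, 69.5], [0.6, 1.8, 70.2], [1.8, 2.9, 70.2], [4.4, 2.5, 70.3], [-0.8, 1.1, 70.6], [-0.6, -1.3, 70.7], [-4.4, -1.9, 70.7], [-3.4, -0.8, 70.9], [3.0, -0.5, 71.1], [0.0, 0.2, 71.5]]
```

Fit results:
- The slot opens at ≈16°, with the shaft axis at (531.5, 45).
- The key's x axis is at −8°, at (476.5, 312.4).
- The rotor's yaw is −5.3°, at (445.2, −301.5).

I'll travel to above the key.

```bash
J="python3 -m jog"
$J '[[[0.33,0.33,0],[0,0,-0.06],0],[[0.67,0.67,0],[0,0,-0.12],0],[[1,1,0],[0,0,-0.187],0],[[1,1,0],[0,0,-0.187],0]]'
$J '[[[0.33,0.33,0],[0,0,0],0],[[0.67,0.67,0],[0,0,0],0],[[1,1,0],[0,0,0],0],[[1,1,0],[0,0,0],0]]'
$J '[[[0.3,0.4,0],[0,0,0],0],[[0.6,0.8,0],[0,0,0],0],[[0.6,1,0],[0,0,0],0]]'
$J '[[[0.3,0.4,0],[0,0,0],0],[[0.6,0.8,0],[0,0,0],0],[[0.6,1,0],[0,0,0],0]]'
$J '[[[0,0.5,0],[0,0,0],0],[[0,1,0],[0,0,0],0],[[0,1,0],[0,0,0],0]]'
```

```text
clock: 1.3
position: [258.0, -502.6, 231.8]
ee_rot: [0.069, 0.998, 0.0, 0.001]
contact_force: [0.3, -0.3, 0.1]
gripper_width: 42.7
grasp_force: 0.0
clock: 1.7
position: [358.1, -402.9, 231.7]
ee_rot: [0.067, 0.998, -0.0, 0.001]
contact_force: [-0.1, 0.1, -0.3]
gripper_width: 43.2
grasp_force: 0.0
clock: 2.0
position: [417.4, -304.2, 231.3]
ee_rot: [0.069, 0.998, -0.0, 0.0]
contact_force: [-0.1, 0.1, -0.1]
gripper_width: 42.8
grasp_force: 0.0
clock: 2.3
position: [477.8, -203.9, 231.3]
ee_rot: [0.069, 0.998, -0.0, 0.001]
contact_force: [0.5, 0.6, -1.0]
gripper_width: 42.6
grasp_force: 0.0
clock: 2.6
position: [475.3, -101.9, 231.7]
ee_rot: [0.067, 0.998, 0.0, 0.0]
contact_force: [0.8, -0.5, 0.8]
gripper_width: 43.0
grasp_force: 0.0
```

```bash
J="python3 -m jog"
$J '[[[0,0.5,0],[0,0,0],0],[[0,1,0],[0,0,0],0],[[0,1,0],[0,0,0],0]]'
$J '[[[0,0.5,0],[0,0,0],0],[[0,1,0],[0,0,0],0],[[0,1,0],[0,0,0],0]]'
$J '[[[0,0.5,0],[0,0,0],0],[[0,1,0],[0,0,0],0],[[0,1,0],[0,0,0],0]]'
$J '[[[0,0.5,0],[0,0,0],0],[[0,0.95,0],[0,0,0],0],[[0,0.95,0],[0,0,0],0],[[0,0.95,0],[0,0,0],0]]'; python3 -c "
from bench import *
import numpy as np
s=read_state();q=s['ee_rot'];print(s['clock'],s['position'],s['ee_rot'],np.degrees(2*np.arctan2(q[1],q[0]))-90,s['gripper_width'],s['contact_force'],s['joints'])"
```

```text
clock: 2.9
position: [475.7, -2.4, 231.7]
ee_rot: [0.068, 0.998, 0.0, 0.001]
contact_force: [0.4, -0.6, -0.2]
gripper_width: 42.8
grasp_force: 0.0
clock: 3.2
position: [476.1, 97.4, 231.5]
ee_rot: [0.068, 0.998, 0.0, 0.001]
contact_force: [-0.5, -0.6, -0.7]
gripper_width: 42.9
grasp_force: 0.0
clock: 3.5
position: [476.4, 197.3, 231.2]
ee_rot: [0.069, 0.998, 0.0, 0.001]
contact_force: [-0.0, -0.5, 0.7]
gripper_width: 42.8
grasp_force: 0.0
clock: 3.9
position: [475.7, 288.6, 230.7]
ee_rot: [0.071, 0.998, -0.001, -0.0]
contact_force: [-0.1, -1.1, -0.5]
gripper_width: 42.6
grasp_force: 0.0
3.9 [475.65495654 288.61120064 230.7323738 ] [ 7.05125981e-02  9.97510553e-01 -6.69330637e-04 -4.71777564e-04] 81.9131379286938 42.60897678552361 [-0.08969639 -1.10484093 -0.46585407] [ 8.36748713e-01  2.69474991e-01 -1.62764211e-01  8.91827919e-05
 -1.14019290e+00 -2.54872470e+00]
```

```bash
J="python3 -m jog"
$J '[[[0.014,0.228,-0.3],[0,0,0],0],[[0.014,0.228,-0.7],[0,0,0],0],[[0.014,0.228,-1],[0,0,0],0],[[0.014,0.228,-1],[0,0,0],0]]'
$J '[[[0,0,-0.3],[0,0,0],0],[[0,0,-0.6],[0,0,0],0],[[0,0,-0.87],[0,0,0],0],[[0,0,-0.87],[0,0,0],0],[[0,0,-0.87],[0,0,0],0.5],[[0,0,-0.87],[0,0,0],1],[[0,0,-0.87],[0,0,0],1],[[0,0,-0.87],[0,0,0],1],[[0,0,-0.87],[0,0,0],1],[[0,0,-0.87],[0,0,0],1]]'
```

```text
clock: 4.3
position: [474.7, 308.0, 127.1]
ee_rot: [0.072, 0.997, -0.004, -0.004]
contact_force: [-0.3, -0.9, 0.2]
gripper_width: 42.5
grasp_force: 0.0
clock: 5.3
position: [477.8, 312.8, 46.8]
ee_rot: [0.07, 0.998, 0.001, 0.001]
contact_force: [0.6, -3.4, 7.2]
gripper_width: 8.3
grasp_force: 59.2
```

```bash
J="python3 -m jog"
$J '[[[0,0,0.1],[0,0,0],1],[[0,0,0.3],[0,0,0],1],[[0,0,0.6],[0,0,0],1],[[0,0,1],[0,0,0],1],[[0,0,1],[0,0,0],1]]'
$J '[[[0.1,-0.2,0.4],[0,0,0.05],1],[[0.25,-0.6,0.5],[0,0,0.1],1],[[0.3,-1,0.5],[0,0,0.15],1],[[0.3,-1,0.5],[0,0,0.2],1],[[0.3,-1,0.5],[0,0,0.2],1]]'
$J '[[[0.1,-0.5,0],[0,0,0],1],[[0.25,-1,0],[0,0,0],1],[[0.36,-1,0],[0,0,0],1],[[0.36,-1,0],[0,0,0],1],[[0.36,-1,0],[0,0,0],1]]'
python3 -c "
from bench import *
import numpy as np
s=read_state();q=s['ee_rot'];print(s['clock'],s['position'],s['ee_rot'],np.degrees(2*np.arctan2(q[1],q[0]))-90,s['gripper_width'],s['contact_force'],s['grasp_force'])"
```

```text
clock: 5.8
position: [479.3, 315.3, 151.3]
ee_rot: [0.07, 0.998, 0.005, 0.005]
contact_force: [0.8, 0.9, 0.3]
gripper_width: 8.5
grasp_force: 58.7
clock: 6.3
position: [506.4, 211.5, 194.8]
ee_rot: [-0.138, 0.99, 0.0, 0.0]
contact_force: [0.2, 0.3, -0.2]
gripper_width: 8.5
grasp_force: 58.8
clock: 6.8
position: [542.4, 113.3, 194.0]
ee_rot: [-0.138, 0.99, 0.0, -0.0]
contact_force: [-0.1, -0.2, -0.7]
gripper_width: 8.3
grasp_force: 59.0
6.8 [542.42902758 113.30776759 194.04110497] [-1.38300610e-01  9.90390259e-01  1.67834134e-04 -2.20455490e-04] 105.89904417971871 8.302778038535864 [-0.08730176 -0.15297596 -0.66766185] 58.96282151341438
```

```bash
J="python3 -m jog"
$J '[[[0,-0.4,0],[0,0,0],1],[[0,-0.641,-0.1],[0,0,0],1],[[0,-0.641,-0.2],[0,0,0],1],[[0,-0.641,-0.2],[0,0,0],1],[[0,-0.641,-0.2],[0,0,0],1]]'
cat > look.py <<'E'
from h import *
import sys
A={}
for n in('top','side'):
    L=[get_image(n) for _ in range(6)]
    im=dict(L[0]); im['frame']=np.mean([l['frame'] for l in L],0).astype(np.float32)
    R=np.stack([l['range_z'] for l in L]).astype(float); R[R<=0]=np.nan
    im['range_z']=np.nan_to_num(np.nanmedian(R,0)); A[n]=im
    np.savez(f'/tmp/{n}_{sys.argv[1]}.npz',**{k:np.array(v) for k,v in im.items()})
s=read_state();q=s['ee_rot'];print(s['clock'],s['position'],np.degrees(2*np.arctan2(q[1],q[0]))-90,s['contact_force'],s['gripper_width'])
E
python3 look.py k1
python3 - <<'E'
from h import *
im=dict(np.load('/tmp/side_k1.npz')); S=cloud(im)
K=np.array([[im['fx'],0,im['cx']],[0,im['fy'],im['cy']],[0,0,1]],float)
def px(p):return cv2.projectPoints(np.array([p],float),cv2.Rodrigues(im['R'])[0],im['t'],K,im['distortion'])[0].ravel()
print(px([542.6,48.3,140]),px([531.5,45.1,119]))
a=np.radians(16)
m=(np.hypot(S[...,0]-542.6,S[...,1]-48.3)<20)&(S[...,2]>125)&(S[...,2]<150)
k=S[m];d=k[:,:2]-[531.5,45.1];u=d@[np.cos(a),np.sin(a)];v=d@[-np.sin(a),np.cos(a)]
for lo in range(125,150,4):
    t=(k[:,2]>lo)&(k[:,2]<lo+4)
    if t.sum()>2: print(lo,t.sum(),'u',np.percentile(u[t],[3,50,97]).round(1),'v',np.percentile(v[t],[3,50,97]).round(1))
t=k[:,2]>136
# shaft side surface circle fit
from scipy.optimize import least_squares
m=(np.hypot(S[...,0]-531,S[...,1]-45)<15)&(S[...,2]>103)&(S[...,2]<115);q=S[m]
r=least_squares(lambda c:np.hypot(q[:,0]-c[0],q[:,1]-c[1])-12,[531,45],loss='soft_l1');print('shaft fit',len(q),r.x)
v0,u0=230,335
f=im['frame'][185:255,305:385,::-1]; f=np.clip((f-f.min())/(f.max()-f.min())*255,0,255).astype(np.uint8)
cv2.imwrite('pics/k1.png',cv2.resize(f,(640,560),interpolation=cv2.INTER_CUBIC))
E
```

```text
clock: 7.3
position: [542.6, 49.6, 174.3]
ee_rot: [-0.139, 0.99, -0.0, -0.0]
contact_force: [-0.3, 0.7, -0.5]
gripper_width: 8.4
grasp_force: 59.0
7.9 [542.54141632  48.26060835 174.34614803] 105.92412571204724 [-0.60874517 -0.2622675  -0.07176174] 8.319745632238734
[338.5667831  212.50791067] [344.08733413 222.20019394]
141 11 u [ 6.6 11.3 15.4] v [-0.9  5.   5.7]
145 12 u [ 6.3 10.2 15.4] v [0.4 5.  5.7]
shaft fit 57 [532.17606633  44.28925756]
```

View pics/k1.png

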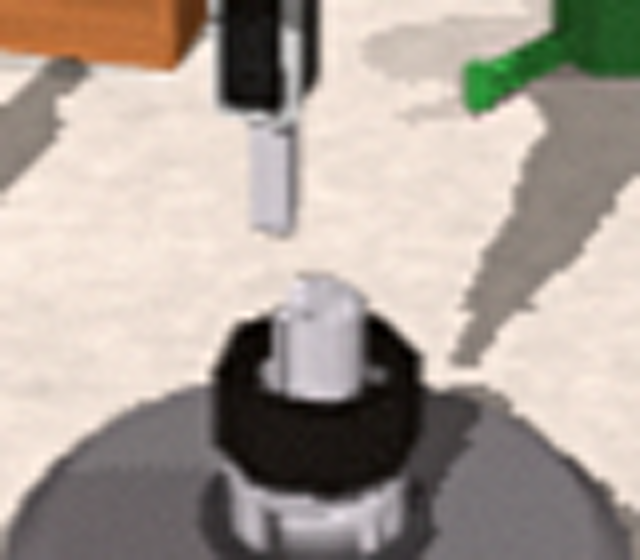

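The side view shows the key upright in the fingers, foot at crop (272,232), above and to the left of the shaft (320,290), as planned. I'll shift it 1 mm outward and feel downward.

```bash
J="python3 -m jog"
$J '[[[0.01,0,-0.08],[0,0,0],1],[[0.01,0,-0.16],[0,0,0],1],[[0.01,0,-0.19],[0,0,0],1],[[0.01,0,-0.22],[0,0,0],1],[[0.01,0,-0.22],[0,0,0],1]]'
```

```text
clock: 8.4
position: [543.2, 48.2, 151.7]
ee_rot: [-0.139, 0.99, -0.0, -0.001]
contact_force: [0.7, 0.4, -0.8]
gripper_width: 8.3
grasp_force: 59.0
```

Foot at about z=116 and still no force, so it is entering. I'll go down 6 mm at a time.

```bash
J="python3 -m jog"
$J '[[[0,0,-0.03],[0,0,0],1],[[0,0,-0.06],[0,0,0],1],[[0,0,-0.06],[0,0,0],1]]'
$J '[[[0,0,-0.03],[0,0,0],1],[[0,0,-0.06],[0,0,0],1],[[0,0,-0.06],[0,0,0],1]]'
```

```text
clock: 8.7
position: [543.4, 48.1, 146.0]
ee_rot: [-0.139, 0.99, -0.0, -0.0]
contact_force: [0.6, -0.3, -0.8]
gripper_width: 8.5
grasp_force: 59.0
clock: 9.0
position: [543.4, 48.1, 139.9]
ee_rot: [-0.139, 0.99, -0.0, -0.0]
contact_force: [0.6, -1.2, -1.2]
gripper_width: 8.3
grasp_force: 58.9
```

```bash
J="python3 -m jog"
$J '[[[0,0,-0.03],[0,0,0],1],[[0,0,-0.06],[0,0,0],1],[[0,0,-0.06],[0,0,0],1]]'
$J '[[[0,0,-0.03],[0,0,0],1],[[0,0,-0.06],[0,0,0],1],[[0,0,-0.06],[0,0,0],1]]'
```

```text
clock: 9.3
position: [543.5, 48.1, 133.9]
ee_rot: [-0.139, 0.99, -0.0, -0.0]
contact_force: [0.6, -3.4, -2.0]
gripper_width: 8.6
grasp_force: 58.8
clock: 9.6
position: [543.5, 48.1, 127.9]
ee_rot: [-0.139, 0.99, -0.0, -0.0]
contact_force: [1.6, -3.3, -1.3]
gripper_width: 8.3
grasp_force: 58.8
```

```bash
J="python3 -m jog"
$J '[[[0,-0.004,0],[0,0,0],1],[[0,-0.006,-0.02],[0,0,0],1],[[0,-0.006,-0.04],[0,0,0],1],[[0,-0.006,-0.04],[0,0,0],1]]'
```

```text
clock: 10.0
position: [543.2, 47.8, 123.9]
ee_rot: [-0.139, 0.99, 0.0, -0.0]
contact_force: [0.0, 0.2, -0.4]
gripper_width: 8.2
grasp_force: 59.0
```

```bash
J="python3 -m jog"
$J '[[[0,0,0],[0,0,0],0.8],[[0,0,0],[0,0,0],0.5],[[0,0,0],[0,0,0],0.2],[[0,0,0],[0,0,0],0.2],[[0,0,0],[0,0,0],0.2],[[0,0,0.3],[0,0,0],0.2],[[0,0,0.7],[0,0,0],0.2],[[0,0,1],[0,0,0],0.2],[[0,0,1],[0,0,0],0.2]]'
$J '[[[0,-0.5,0],[0,0,0],0],[[0,-1,0],[0,0,0],-1],[[0,-1,0],[0,0,0],-1]]'
$J '[[[0,-0.5,0],[0,0,0],-1],[[0,-1,0],[0,0,0],-1],[[0,-1,0],[0,0,0],-1]]'
python3 look.py s1
python3 - <<'E'
from h import *
np.set_printoptions(linewidth=200)
im=dict(np.load('/tmp/top_s1.npz'));T=cloud(im)
print(np.nan_to_num(T[214:232,296:314,2]).round().astype(int))
a=dict(np.load('/tmp/side_s1.npz'))
f1=cv2.resize(im['frame'][211:235,293:317,::-1].clip(0,255).astype(np.uint8),(400,400),interpolation=cv2.INTER_CUBIC)
f2=cv2.resize(a['frame'][205:255,320:370,::-1].clip(0,255).astype(np.uint8),(400,400),interpolation=cv2.INTER_CUBIC)
cv2.imwrite('pics/s1.png',np.hstack([f1,f2]))
E
```

```text
clock: 10.9
position: [546.3, 48.3, 229.6]
ee_rot: [-0.139, 0.99, 0.0, 0.005]
contact_force: [-0.2, 0.2, 0.4]
gripper_width: 34.2
grasp_force: 0.0
clock: 11.2
position: [542.5, -56.4, 223.5]
ee_rot: [-0.136, 0.991, -0.0, -0.001]
contact_force: [-0.5, 0.4, -0.6]
gripper_width: 70.3
grasp_force: 0.0
clock: 11.5
position: [542.7, -156.4, 223.3]
ee_rot: [-0.136, 0.991, -0.0, -0.001]
contact_force: [-0.0, 1.0, 0.3]
gripper_width: 85.2
grasp_force: 0.0
12.1 [ 543.63296901 -151.7732789   224.38179207] 105.9831017420772 [ 0.05775683 -0.22860866 -0.12413093] 85.81612134601264
[[563 564 564 565 567 567 567 566 567 568 568 569 569 568 568 568 568 568]
 [563 565 566 566 567 568 568 568 568 567 568 569 568 569 569 568 567 567]
 [564 566 565 566 567 568 568 569 568 569 568 570 569 569 568 569 569 570]
 [565 566 566 567 568 569 569 570 569 569 569 569 571 570 569 569 569 570]
 [565 566 568 567 568 568 570 570 570 570 571 571 571 571 571 570 570 570]
 [567 566 568 569 569 570 570 570 571 571 571 571 571 571 572 571 571 571]
 [565 568 570 569 570 571 571 570 572 572 572 573 572 571 571 571 572 572]
 [567 568 569 569 571 571 571 571 572 572 572 572 573 573 572 572 572 572]
 [569 570 569 571 571 572 571 572 571 572 572 573 574 573 573 573 573 573]
 [569 571 570 570 572 572 572 573 573 573 573 574 574 574 573 573 573 574]
 [569 570 571 572 572 573 573 573 575 574 575 575 574 575 574 574 574 573]
 [569 570 571 571 572 573 574 574 575 575 576 574 575 574 574 576 575 575]
 [570 571 571 574 574 575 575 575 575 575 575 576 575 575 575 576 575 575]
 [572 572 573 574 574 575 575 576 575 576 576 576 576 577 576 576 575 576]
 [571 572 573 574 575 576 576 576 577 577 578 577 577 577 578 576 576 576]
 [573 573 574 575 575 576 576 577 577 577 578 578 579 577 577 577 576 577]
 [573 574 575 575 575 576 577 576 578 578 577 578 580 579 579 577 578 578]
 [573 575 575 575 576 577 578 579 578 578 579 580 579 579 579 579 579 578]]
```

View pics/s1.png

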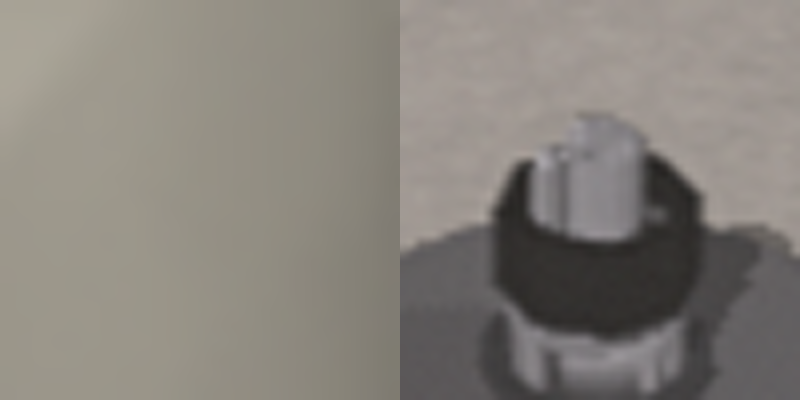

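The side view (right half) shows the key standing in the slot at (548,190), its top a little below the shaft top at (600,120), which fits a seated key. The top view is blocked by the arm, so I'll re-check the key once the arm is over the rotor.

```bash
J="python3 -m jog"
$J '[[[-0.3,-0.35,0],[0,0,-0.06],-1],[[-0.6,-0.7,0],[0,0,-0.12],-1],[[-0.983,-1,0],[0,0,-0.177],-1],[[-0.983,-1,0],[0,0,-0.177],-1]]'
$J '[[[0,-0.3,0],[0,0,0],-1],[[0,-0.492,-0.3],[0,0,0],-1],[[0,-0.492,-0.7],[0,0,0],-1],[[0,-0.492,-0.7],[0,0,0],-1],[[0,-0.492,-0.7],[0,0,0],-1]]'
python3 look.py r1
python3 - <<'E'
from h import *
np.set_printoptions(linewidth=200)
im=dict(np.load('/tmp/top_r1.npz'));T=cloud(im)
print(np.nan_to_num(T[215:231,296:314,2]).round().astype(int))
a=np.radians(16);d=T[...,:2]-[531.6,45];u=d@[np.cos(a),np.sin(a)];v=d@[-np.sin(a),np.cos(a)];r=np.hypot(u,v)
m=(r<20)&(T[...,2]>107)&(T[...,2]<116.5)
print('key top',m.sum(),u[m].mean(),v[m].mean(),np.median(T[m][:,2]))
m=(T[...,2]>116.5)&(T[...,2]<123)&(r<15);print('shaft top pts',u[m].min(),u[m].max(),v[m].min(),v[m].max(),np.median(T[m][:,2]))
E
```

```text
clock: 12.5
position: [441.3, -254.2, 224.4]
ee_rot: [0.05, 0.999, 0.0, -0.001]
contact_force: [0.3, -0.8, -0.1]
gripper_width: 85.6
grasp_force: 0.0
clock: 13.0
position: [445.6, -301.5, 154.7]
ee_rot: [0.046, 0.999, -0.0, -0.001]
contact_force: [-0.3, 0.9, 0.5]
gripper_width: 85.5
grasp_force: 0.0
13.6 [ 445.26315875 -301.5143506   154.48349157] 84.69099061726232 [-0.43353523 -0.060807   -0.31085633] 85.45351055561883
[[ 49  53 102 103 102 102  99 101 102  99 101 100 102  53  53  53  54  51]
 [ 53 101 102 102  98 100 101  91  77  69 100 101 101 102 100  53  52  49]
 [100 101 100  99  84  68  67 112  90  92  91  98 101 101  99 100  54  54]
 [102 100 101  69 111 113 112 111 103  91  91  91  67 100  99  99  85  52]
 [101 100  85  93  90 114 112 113 109 116  93  92  90  69 102 101 101  53]
 [102  98  93  91 105 111 113 113 111 118 117  92  94  92 101 101  99  53]
 [100  83  93 117 115 110 117 118 120 120 120 118  93  95  98 100 102  52]
 [ 93  93  92 118 119 118 119 118 120 118 122 119  95  94  97 100  99  95]
 [ 97  91  92 119 118 119 118 118 120 119 121 118  95  93  90 100 100 101]
 [102  91  95 117 119 119 119 119 120 121 119 118  93  93  92  99 101 102]
 [101  96  93 117 119 119 119 119 120 117 119 116  94  92  90 101 102  99]
 [100  91  92  92 120 120 121 121 119 118 117  95  91  93 101 101 101  79]
 [ 99  99  92  91  92 115 118 120 118 118  91  93  93  92 101 100 103  52]
 [103 102  66  93  90  93  91  91  97  97  91  91  91 101 101 100  53  51]
 [101 100 100 100  67  91  91  93  93  96  90  89  69 101 100 100  56  53]
 [101 103 100 101 100  98  69  68  66  96 102 100 101 100 104  55  52  52]]
key top 18 8.122030238538619 -0.37195903122339646 112.66600489113658
shaft top pts -11.565630503311754 7.749063407693459 -11.222856150581789 11.50666881343807 118.8713497721479
```

The key's top reads 113 mm, 6 mm below the shaft's top, so it is seated. Next I'll descend on the rotor, grip it, and refine the key direction.

```bash
J="python3 -m jog"
python3 - <<'E'
from h import *
T=cloud(dict(np.load('/tmp/top_r1.npz')))
k=T[216:220,299:305].reshape(-1,3); k=k[(k[:,2]>109)&(k[:,2]<115)]
s=T[210:235,292:320].reshape(-1,3); s=s[s[:,2]>116]
(c,r)=cv2.minEnclosingCircle(s[:,:2].astype(np.float32)); kc=(k.min(0)+k.max(0))[:2]/2
print(len(k),k.mean(0),kc,'shaft',c,r,s.mean(0)); 
for c0 in(c,(531.6,45),(531.9,44.7)):
  d=k.mean(0)[:2]-c0; print(np.degrees(np.arctan2(d[1],d[0])),np.hypot(*d))
# key faces orientation
print(cv2.minAreaRect(k[:,:2].astype(np.float32)))
E
$J '[[[0,0,-0.4],[0,0,0],-1],[[0,0,-0.8],[0,0,0],-1],[[0,0,-1],[0,0,0],-1],[[0,0,-1],[0,0,0],-1]]'
$J '[[[0,0,-0.2],[0,0,0],-1],[[0,0,-0.32],[0,0,0],-1],[[0,0,-0.32],[0,0,0],-1],[[0,0,-0.32],[0,0,0],-0.6],[[0,0,-0.32],[0,0,0],-0.3],[[0,0,-0.32],[0,0,0],1],[[0,0,-0.32],[0,0,0],1],[[0,0,-0.32],[0,0,0],1],[[0,0,-0.32],[0,0,0],1],[[0,0,-0.32],[0,0,0],1]]'
```

```text
9 [543.5542213   47.59195937 111.9049457 ] [544.35255235  48.02310431] shaft (531.3675537109375, 45.122581481933594) 11.557619094848633 [529.99791697  44.55793065 118.83483266]
11.454721483892321 12.434335291221341
12.233720324340796 12.231993309289239
13.936272982959789 12.007676842744512
((543.1859741210938, 48.02311706542969), (5.56892204284668, 9.009315490722656), 16.86266326904297)
clock: 14.0
position: [442.9, -300.7, 51.3]
ee_rot: [0.047, 0.999, 0.001, -0.004]
contact_force: [0.2, -0.4, 0.9]
gripper_width: 85.4
grasp_force: 0.0
clock: 15.0
position: [446.3, -302.0, 23.8]
ee_rot: [0.046, 0.999, -0.001, 0.001]
contact_force: [-0.7, 0.4, 6.1]
gripper_width: 49.0
grasp_force: 63.3
```

```bash
J="python3 -m jog"
$J '[[[0,0,0.05],[0,0,0],1],[[0,0,0.3],[0,0,0],1],[[0,0,0.65],[0,0,0],1],[[0,0,1],[0,0,0],1]]'
$J '[[[0,0,0.3],[0,0,0],1],[[0,0,0.6],[0,0,0],1],[[0,0.2,0.6],[0,0,0.05],1],[[0.15,0.6,0.6],[0,0,0.11],1],[[0.25,1,0.6],[0,0,0.165],1]]'
$J '[[[0.1,0.4,0],[0,0,0],1],[[0.2,0.8,0],[0,0,0],1],[[0.25,1,0],[0,0,0],1],[[0.25,1,0],[0,0,0],1]]'
$J '[[[0.1,0.4,0],[0,0,0],1],[[0.2,0.8,0],[0,0,0],1],[[0.25,1,0],[0,0,0],1],[[0.25,1,0],[0,0,0],1]]'
$J '[[[0.06,0.25,0],[0,0,0],1],[[0.116,0.465,-0.1],[0,0,0],1],[[0.116,0.465,-0.2],[0,0,0],1],[[0.116,0.465,-0.2],[0,0,0],1],[[0.116,0.465,-0.2],[0,0,0],1]]'
python3 look.py r2
python3 - <<'E'
from h import *
from scipy.optimize import least_squares
im=dict(np.load('/tmp/side_r2.npz')); S=cloud(im)
m=(np.hypot(S[...,0]-531.7,S[...,1]-45)<34)&(S[...,2]>143)&(S[...,2]<200)
q=S[m];print(len(q))
def octd(c,a):
    p=q[:,:2]-c; th=a+np.arange(8)*np.pi/4; return (p@np.array([np.cos(th),np.sin(th)])).max(1)-25
for a in np.radians([10.5,14.5,18.5]):
  r=least_squares(lambda c:octd(c,a),[531,45],loss='soft_l1');print(np.degrees(a),r.x,r.cost)
m=(np.hypot(S[...,0]-531.7,S[...,1]-45)<100)&(S[...,2]>130)
z=S[m][:,2];print('lowest',np.percentile(z,[0,1,2,5]))
d=S[...,:2]-[531.7,45];rr=np.hypot(d[...,0],d[...,1]);m=(rr>35)&(rr<84)&(S[...,2]>135)&(S[...,2]<170)
an=np.arctan2(d[m][:,1],d[m][:,0]);print('arms',np.degrees(np.angle(np.mean(np.exp(3j*an)))/3)-60,np.histogram(np.degrees(an),12,(-180,180))[0],np.percentile(S[m][:,2],[2,50,98]))
f=im['frame'][150:260,290:400,::-1].clip(0,255).astype(np.uint8)
cv2.imwrite('pics/r2.png',cv2.resize(f,(560,560),interpolation=cv2.INTER_CUBIC))
E
```

```text
clock: 15.4
position: [443.9, -300.9, 122.4]
ee_rot: [0.047, 0.999, 0.001, -0.002]
contact_force: [0.1, -0.5, -2.2]
gripper_width: 49.3
grasp_force: 62.8
clock: 15.9
position: [469.6, -200.5, 181.9]
ee_rot: [-0.127, 0.992, 0.001, -0.0]
contact_force: [0.3, 0.4, -2.5]
gripper_width: 49.2
grasp_force: 63.0
clock: 16.3
position: [495.0, -99.1, 181.7]
ee_rot: [-0.128, 0.992, 0.001, -0.001]
contact_force: [0.2, -0.4, -1.7]
gripper_width: 49.2
grasp_force: 63.0
clock: 16.7
position: [520.2, -0.1, 181.7]
ee_rot: [-0.127, 0.992, 0.0, -0.001]
contact_force: [0.4, -0.5, -2.6]
gripper_width: 49.0
grasp_force: 63.5
clock: 17.2
position: [531.1, 43.6, 161.9]
ee_rot: [-0.125, 0.992, -0.0, -0.001]
contact_force: [0.4, -0.1, -2.6]
gripper_width: 49.4
grasp_force: 63.5
17.8 [531.84166722  44.997288   162.3949125 ] 104.49391978850798 [-0.8528016   0.85736567 -2.99642692] 49.186544637227186
667
10.5 [532.46736395  46.54191836] 1116.6337451470686
14.500000000000002 [532.48719434  46.44480872] 1120.3826851986637
18.5 [532.54362448  46.56668383] 1165.097044890806
lowest [139.12192796 144.09108893 146.23129936 150.96849335]
arms -106.18398198862536 [170   0   0   0   0   0   0   0 159   0   0   0] [144.35236902 152.79382479 157.4727234 ]
```

View pics/r2.png

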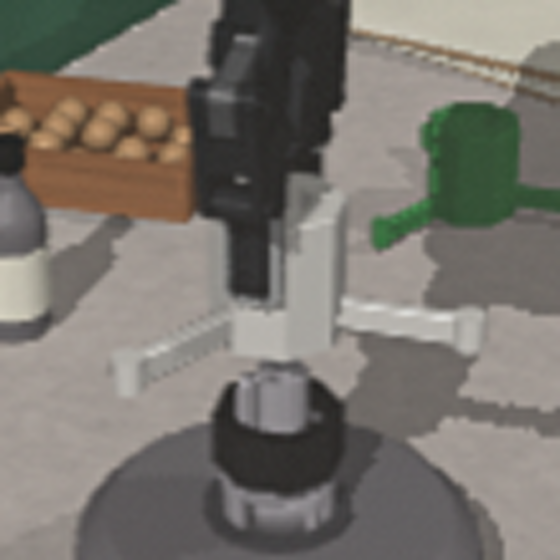

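The rotor hangs upright and level above the shaft, hub at crop (290,270), shaft top at (280,375). Arm yaw is ≈13.8°. I'll refine the hub centre without the finger points.

Run:
```python
from h import *
from scipy.optimize import least_squares
im=dict(np.load('/tmp/side_r2.npz')); S=cloud(im); a=np.radians(14)
for zl,zh in((141,146),(158,164),(141,164)):
  rr=np.hypot(S[...,0]-531.7,S[...,1]-45); m=(rr<28)&(S[...,2]>zl)&(S[...,2]<zh); q=S[m]
  def octd(c):
    p=q[:,:2]-c; th=a+np.arange(8)*np.pi/4; return (p@np.array([np.cos(th),np.sin(th)])).max(1)-25
  r=least_squares(octd,[531.7,45],loss='soft_l1',f_scale=.7);print(zl,zh,len(q),r.x,r.cost,np.median(abs(r.fun)))
for n in('avg','s1','r1'):
  S2=cloud(dict(np.load(f'/tmp/side_{n}.npz')))
  m=(np.hypot(S2[...,0]-531.5,S2[...,1]-45)<27)&(S2[...,2]>80)&(S2[...,2]<98); q=S2[m]
  o=[]
  for b in np.radians(np.arange(0,45,3)):
    def od(c):
      p=q[:,:2]-c; th=b+np.arange(8)*np.pi/4; return (p@np.array([np.cos(th),np.sin(th)])).max(1)-25
    r=least_squares(od,[531.7,45],loss='soft_l1',f_scale=.7); o.append((r.cost,np.degrees(b),*r.x))
  print(n,min(o))
```

```text
141 146 47 [532.17377981  45.63264496] 4.250681606815836 0.2402985687461623
158 164 64 [532.08457667  45.66626667] 4.571121220727148 0.24939073727469996
141 164 249 [532.01144439  45.52455984] 29.402972824997605 0.28794987661271065
avg (np.float64(294.6829299279919), np.float64(14.999999999999998), np.float64(532.0803570319497), np.float64(44.15114020611893))
s1 (np.float64(289.734614649673), np.float64(14.999999999999998), np.float64(532.1977791513729), np.float64(44.088294813120434))
r1 (np.float64(278.3869931516837), np.float64(14.999999999999998), np.float64(532.2526719869953), np.float64(44.13401939407599))
```

```bash
J="python3 -m jog"
$J '[[[0.002,-0.007,-0.08],[0,0,0],1],[[0.002,-0.007,-0.16],[0,0,0],1],[[0.002,-0.007,-0.19],[0,0,0],1],[[0.002,-0.007,-0.21],[0,0,0],1],[[0.002,-0.007,-0.21],[0,0,0],1]]'
$J '[[[0,0,-0.02],[0,0,0],1],[[0,0,-0.02],[0,0,0],1]]'
```

```text
clock: 18.3
position: [531.9, 44.2, 140.8]
ee_rot: [-0.126, 0.992, -0.0, -0.0]
contact_force: [-0.2, 0.2, -2.0]
gripper_width: 49.1
grasp_force: 63.5
clock: 18.5
position: [532.0, 44.3, 139.2]
ee_rot: [-0.126, 0.992, 0.0, -0.0]
contact_force: [-0.4, 1.0, -2.3]
gripper_width: 49.3
grasp_force: 63.5
```

```bash
J="python3 -m jog"
$J '[[[0,0,-0.02],[0,0,0],1],[[0,0,-0.02],[0,0,0],1]]'
$J '[[[0,0,-0.02],[0,0,0],1],[[0,0,-0.02],[0,0,0],1]]'
```

```text
clock: 18.7
position: [531.9, 44.2, 137.2]
ee_rot: [-0.126, 0.992, 0.0, -0.0]
contact_force: [0.3, 0.6, -2.4]
gripper_width: 48.7
grasp_force: 63.7
clock: 18.9
position: [531.8, 44.2, 135.0]
ee_rot: [-0.126, 0.992, -0.0, -0.0]
contact_force: [-0.2, -0.6, -2.1]
gripper_width: 49.1
grasp_force: 63.7
```

```bash
J="python3 -m jog"
$J '[[[0,0,-0.02],[0,0,0],1],[[0,0,-0.02],[0,0,0],1]]'
$J '[[[0,0,-0.02],[0,0,0],1],[[0,0,-0.02],[0,0,0],1]]'
$J '[[[0,0,-0.02],[0,0,0],1],[[0,0,-0.02],[0,0,0],1]]'
```

```text
clock: 19.1
position: [531.9, 44.3, 133.0]
ee_rot: [-0.126, 0.992, -0.0, -0.0]
contact_force: [-0.6, -0.4, -2.6]
gripper_width: 49.0
grasp_force: 63.7
clock: 19.3
position: [531.9, 44.3, 131.0]
ee_rot: [-0.126, 0.992, 0.0, -0.0]
contact_force: [-0.6, -0.0, -3.0]
gripper_width: 49.1
grasp_force: 63.7
clock: 19.5
position: [531.9, 44.3, 129.0]
ee_rot: [-0.126, 0.992, -0.0, -0.0]
contact_force: [-0.5, 0.4, -3.0]
gripper_width: 49.3
grasp_force: 63.7
```

```bash
J="python3 -m jog"
$J '[[[0,0,-0.02],[0,0,0],1],[[0,0,-0.02],[0,0,0],1]]'
$J '[[[0,0,-0.02],[0,0,0],1],[[0,0,-0.02],[0,0,0],1]]'
$J '[[[0,0,-0.02],[0,0,0],1],[[0,0,-0.02],[0,0,0],1]]'
$J '[[[0,0,-0.02],[0,0,0],1],[[0,0,-0.02],[0,0,0],1]]'
```

```text
clock: 19.7
position: [531.9, 44.2, 127.0]
ee_rot: [-0.126, 0.992, -0.0, -0.0]
contact_force: [-0.0, -0.8, -2.4]
gripper_width: 49.0
grasp_force: 63.7
clock: 19.9
position: [531.9, 44.2, 125.0]
ee_rot: [-0.126, 0.992, -0.0, -0.0]
contact_force: [-0.0, -1.4, -3.2]
gripper_width: 49.3
grasp_force: 63.7
clock: 20.1
position: [532.1, 44.2, 123.6]
ee_rot: [-0.126, 0.992, -0.0, 0.0]
contact_force: [-1.7, -0.9, -0.5]
gripper_width: 48.7
grasp_force: 64.1
clock: 20.3
position: [532.1, 44.2, 121.6]
ee_rot: [-0.126, 0.992, -0.0, 0.0]
contact_force: [-1.4, -0.6, 2.6]
gripper_width: 49.7
grasp_force: 64.1
```

Sleeve contact at TCP ≈123.5, at the predicted height. I'll continue in fine steps.

```bash
J="python3 -m jog"
$J '[[[0,0,-0.015],[0,0,0],1],[[0,0,-0.015],[0,0,0],1]]'
$J '[[[0,0,-0.015],[0,0,0],1],[[0,0,-0.015],[0,0,0],1]]'
$J '[[[0,0,-0.01],[0,0,0],1],[[0,0,-0.01],[0,0,0],1]]'
```

```text
clock: 20.5
position: [532.1, 44.2, 119.9]
ee_rot: [-0.126, 0.992, -0.0, 0.0]
contact_force: [-2.9, -1.0, 4.4]
gripper_width: 49.0
grasp_force: 64.1
clock: 20.7
position: [532.1, 44.2, 118.2]
ee_rot: [-0.126, 0.992, -0.0, 0.0]
contact_force: [-2.5, -0.3, 2.3]
gripper_width: 49.4
grasp_force: 64.2
clock: 20.9
position: [532.1, 44.2, 117.2]
ee_rot: [-0.126, 0.992, -0.0, 0.0]
contact_force: [-1.5, -0.9, 2.6]
gripper_width: 49.2
grasp_force: 64.2
```

```bash
J="python3 -m jog"
$J '[[[0,0,-0.01],[0,0,0],1],[[0,0,-0.01],[0,0,0],1]]'
$J '[[[0,0,-0.005],[0,0,0],1],[[0,0,-0.005],[0,0,0],1]]'
```

```text
clock: 21.1
position: [532.1, 44.2, 116.2]
ee_rot: [-0.126, 0.992, -0.0, 0.0]
contact_force: [-1.8, -2.2, 2.9]
gripper_width: 48.9
grasp_force: 64.2
clock: 21.3
position: [532.1, 44.2, 115.8]
ee_rot: [-0.126, 0.992, -0.0, 0.0]
contact_force: [-1.0, -2.6, 3.2]
gripper_width: 49.4
grasp_force: 64.2
```

```bash
J="python3 -m jog"
$J '[[[0,0,-0.005],[0,0,0],1],[[0,0,-0.005],[0,0,0],1]]'
$J '[[[0,0,-0.005],[0,0,0],1],[[0,0,-0.005],[0,0,0],1]]'
```

```text
clock: 21.5
position: [532.1, 44.2, 115.7]
ee_rot: [-0.126, 0.992, -0.0, 0.0]
contact_force: [-1.5, -2.2, 5.4]
gripper_width: 49.5
grasp_force: 64.7
clock: 21.7
position: [532.1, 44.3, 115.6]
ee_rot: [-0.126, 0.992, -0.0, 0.0]
contact_force: [-3.5, -2.1, 8.0]
gripper_width: 48.9
grasp_force: 65.0
```

```bash
J="python3 -m jog"
$J '[[[0,0,-0.005],[0,0,0],1],[[0,0,-0.005],[0,0,0],1]]'
```

```text
clock: 21.9
position: [532.2, 44.2, 115.6]
ee_rot: [-0.126, 0.992, -0.0, 0.0]
contact_force: [-4.9, -1.4, 10.9]
gripper_width: 48.9
grasp_force: 65.3
```

Firm stop: TCP holds at 115.6 while the force rises to 10.9 N. I'll press slightly more, relax, then release.

```bash
J="python3 -m jog"
$J '[[[0,0,-0.002],[0,0,0],1],[[0,0,-0.002],[0,0,0],1]]'
$J '[[[0,0,0.01],[0,0,0],1],[[0,0,0.018],[0,0,0],1],[[0,0,0.018],[0,0,0],1]]'
```

```text
clock: 22.1
position: [532.2, 44.3, 115.6]
ee_rot: [-0.126, 0.992, -0.0, 0.0]
contact_force: [-3.8, -2.3, 10.3]
gripper_width: 49.3
grasp_force: 65.3
clock: 22.4
position: [532.1, 44.2, 115.7]
ee_rot: [-0.126, 0.992, -0.0, 0.0]
contact_force: [-0.8, -2.4, 2.3]
gripper_width: 49.1
grasp_force: 64.1
```

```bash
J="python3 -m jog"
$J '[[[0,0,0],[0,0,0],-0.25],[[0,0,0],[0,0,0],-0.5],[[0,0,0],[0,0,0],-1],[[0,0,0],[0,0,0],-1],[[0,0,0],[0,0,0],-1]]'
$J '[[[0,0,0.1],[0,0,0],-1],[[0,0,0.4],[0,0,0],-1],[[0,0,0.8],[0,0,0],-1],[[0,0,1],[0,0,0],-1],[[0,0,1],[0,0,0],-1]]'
$J '[[[0,-0.5,0.2],[0,0,0],-1],[[0,-1,0.2],[0,0,0],-1],[[0,-1,0.2],[0,0,0],-1]]'
$J '[[[-0.2,-0.4,0],[0,0,0],-1],[[-0.4,-0.8,0],[0,0,0],-1],[[-0.4,-1,0],[0,0,0],-1]]'
$J '[[[-0.2,-0.4,0],[0,0,0],-1],[[-0.4,-0.8,0],[0,0,0],-1],[[-0.4,-1,0],[0,0,0],-1]]'
python3 look.py f
python3 - <<'E'
from h import *
im=dict(np.load('/tmp/top_f.npz'));T=cloud(im)
d=T[...,:2]-[531.6,45];r=np.hypot(d[...,0],d[...,1])
m=(r>19)&(r<24)&(T[...,2]>130);print('hub top z',np.median(T[m][:,2]))
m=(r<32)&(T[...,2]>140);print(cv2.minEnclosingCircle(T[m][:,:2].astype(np.float32)))
m=(r>35)&(r<84)&(T[...,2]>80);an=np.arctan2(d[m][:,1],d[m][:,0]);print('yaw',np.degrees(np.angle(np.mean(np.exp(3j*an)))/3)-60,np.percentile(T[m][:,2],[5,50,95]))
a=dict(np.load('/tmp/side_f.npz'));
f=[cv2.resize(x.clip(0,255).astype(np.uint8),(400,400),interpolation=cv2.INTER_CUBIC) for x in(im['frame'][183:263,265:345,::-1],a['frame'][180:290,290:400,::-1])]
cv2.imwrite('pics/f.png',np.hstack(f))
E
```

```text
clock: 22.9
position: [532.1, 44.4, 115.9]
ee_rot: [-0.126, 0.992, 0.0, 0.0]
contact_force: [0.1, 0.2, -0.7]
gripper_width: 85.5
grasp_force: 0.0
clock: 23.4
position: [534.2, 44.8, 220.6]
ee_rot: [-0.126, 0.992, 0.001, 0.005]
contact_force: [-0.5, 0.2, 1.0]
gripper_width: 85.2
grasp_force: 0.0
clock: 23.7
position: [531.3, -59.4, 236.1]
ee_rot: [-0.124, 0.992, -0.0, -0.0]
contact_force: [-0.4, 0.4, 0.2]
gripper_width: 85.0
grasp_force: 0.0
clock: 24.0
position: [489.3, -157.3, 235.4]
ee_rot: [-0.125, 0.992, 0.0, -0.001]
contact_force: [0.8, 0.4, 0.1]
gripper_width: 85.6
grasp_force: 0.0
clock: 24.3
position: [449.5, -257.3, 235.4]
ee_rot: [-0.125, 0.992, 0.001, -0.001]
contact_force: [0.6, 1.2, 0.1]
gripper_width: 85.0
grasp_force: 0.0
24.9 [ 452.25435279 -255.17071897  235.9667286 ] 104.55039352329592 [-0.84433158  0.65897857 -0.09912404] 85.36947469491622
hub top z 148.0471586085
((531.5800170898438, 45.71653747558594), 26.165897369384766)
yaw -105.34974497223499 [106.52039795 109.1013065  111.29656476]
```

View pics/f.png

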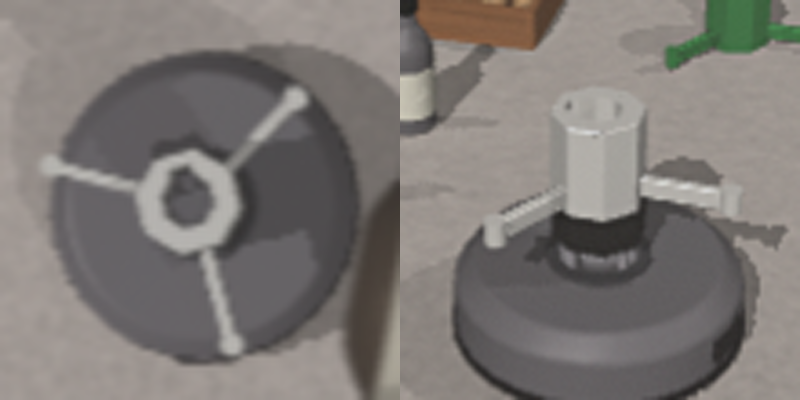

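The rotor stands upright on the shaft (hub at (188,200) top, (600,150) side), hub top at z=148, so its underside is at 92 mm on the stop, sleeve just below, yaw 14.7°. The arm is clear, so I'll hand in.

```bash
python3 -c "
from bench import job_done
print(job_done())"
```

```text
the job is handed in; nothing more can be done
None
```

I handed the job in, and no verdict came back: by my measurements the key is seated in the slot (top 6 mm below the shaft top), and the rotor was pressed onto the stop ring with about 11 N and stands free, 27 mm below the shaft top.

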